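# Lay the clamp bar and gauge its gap

## Task

Lay the steel clamp bar across the two forked posts of the fixture and let go of it. Then take the taper gauge by its yellow grip, set its blade flat on the fixture's pad pressing lightly, and slide it straight in under the middle of the bar from the robot's side, until it drags snugly between pad and bar without prising the bar up. Finish while still holding the gauge by its grip at that depth, and leave the other things on the bench alone.

Things in the scene. Friction and masses are not known exactly. Their poses are not given: they have to be found in the camera images.
- fixture: Fixed clamp fixture: aluminium base 122 x 190 x 8 mm with two dark forked posts. Origin at bench level midway between the posts; x (level) is the direction in which the gauge slides in, away from the robot, y runs from post to post. Posts stand at y = +-68 mm (20 mm wide along y); their flat seats lie 25 mm above the origin. On each seat two cheeks with flared tops stand 44 mm apart across x and rise to 43 mm above the origin; the bar lies between them, its length along y.
- pad: Flat level sprung steel pad between the posts, under the bar's place. Origin on its top face, above the fixture's origin, axes as the fixture's; the face reaches 70 mm to -x (towards the robot), 20 mm to +x, 30 mm to either side. Its height differs each time, 17 to 20 mm above the bench: a gap of 8 to 5 mm under the seated bar. Pressed, it yields from 1.3 N on, 0.7 mm per newton, 4 mm at most.
- clamp_bar: Loose steel bar 180 x 40 x 16 mm, about 0.85 kg, only its weight keeps it down. Origin at the centre of its underside, x along its length, z up. In its middle stands a red grip 36 mm (along x) by 16 mm (along y), from 16 to 50 mm above the underside. The bar is the same either way round.
- gauge: Loose taper gauge, 0.07 kg, 100 x 20 x 42 mm. Origin at the underside below the centre of its yellow grip (30 mm along x, 16 mm along y, from the underside to 42 mm up). The 20 mm wide steel blade points to +x, from x = 15 mm to its tip at x = 85 mm; its underside is flat and level with the grip's underside, its upper face slopes: 3 mm thick at the tip, evenly growing to 11.4 mm at the grip (0.12 mm per mm).
- gauge_tip (a point): Tip of the gauge's blade, middle of its width, at the underside, 85 mm from the gauge's origin along x.
- tray_nuts: Bystander: black open parts tray with nuts, 64 x 90 x 24 mm, origin under its centre.
- tray_clips: Bystander: black open parts tray with white clips, 84 x 118 x 29 mm, origin under its centre.
- tip_cleaner: Bystander: black round cup with brass wool, 64 mm across, 37 mm high, origin under its centre.
- solder_spool: Bystander: blue-flanged spool of solder wire, 74 x 62 x 76 mm, origin under its centre.
- ipa_dispenser: Bystander: clear bottle with black pump lid, 68 x 62 x 120 mm, origin under its centre.
- driver_cross: Bystander: grey screwdriver lying down, 161 x 22 x 24 mm, origin under its centre.

How it is judged:
By the outcome, as a careful person would: the job done as asked, in the order asked, and still so for the second after the job is handed in, while the arm keeps its last pose, push and grip.
It also fails if it takes over 72 s, if anything falls off the work surface, if the arm or the gripper's body presses on something with over 40 N, if the wrist force passes 120 N, or if a joint passes its speed limit or range.

## Robot

A 6-joint arm with a two-finger parallel gripper is mounted at the origin on the work surface; the furniture and walls round the work are solid. World frame = base frame: x ahead of the robot, y to its left, z up, the work surface at z = 0. Lengths are in mm, angles in rad, forces in N, time in s.
With the tool pointing down it reaches from about 325 to 1000 mm from the base axis. Payload 5.1 kg.
Tool frame: the origin (TCP) lies at the very end of the fingers, on their centre line; the grasp point (between the pads) lies 19 mm behind it; z points along the fingers, y is the direction in which the jaws open and shut (so a half turn about z gives the same grasp; the last joint's range is limited). The gripper opens to 85 mm and grips with 20 to 120 N. Pads are 22 mm wide; open, the fingers measure 114 mm over their backs; the gripper's body (76 mm by 85 mm) begins 54 mm behind the grasp point. The pads swing forward as they close: fully open they stand 13 mm farther back than shut.
Start: joints at [1.219, 0.124, 1.65, -0, 1.367, -0.083], TCP at [172.645, 626.641, 231.322] pointing down, gripper open.
Joint ranges: [-2.61, 2.61], [-1.02, 2.33], [0.03, 2.71], [-1.35, 4.49], [0.32, 2.68], [-2.91, 2.91]. Speed limits (rad/s): [2.57, 2.57, 3.14, 3.14, 3.14, 3.14].

## Interface

Orientations are given as a unit quaternion [w, x, y, z].
In Python, from station import r gives the robot as it stands.
- The arm moves only by the tool jog_arm, never from a script. Its argument "series" is a list of rows, each a list of 5 numbers: the shift along the tool's x, y, z in mm, then the turn about the tool's z in degrees, then the finger opening in mm, from 0 to 85.4. In form: [[tx, ty, tz, twist, claw], ...]. A call has 1 to 5 rows; each row shifts and turns the commanded pose from where the row before left it, along the tool's axes as they then stand; what a row does not reach is not made up. A row lasts 1/8 s, in which the tool goes at most 62.5 mm and 10.7 degrees, less where a joint would pass 70% of its speed; a pose out of reach is approached as far as the arm can. A call is refused whole if a number of a shift passes 62.5 or a number of a turn 10.7, either way. A call with a gripper value outside its range is refused whole. The fingers move at their own pace and stop on an object; the grip force is fixed at half the most. Time passes only in rows, so rows that do not move let the fingers close. It gives the time, the measured TCP pose, the force and the opening at its end, in the units of the state.
- r.observe(): the state, without advancing time (a new reading comes with each control period).
- r.capture(name): name is "side" or "top"; returns a dict with "img" (400x640x3 uint8, blue, green, red), "range_z" (400x640 float32, mm along the optical axis (not along the pixel's ray), 0 where there is no reading), "fov_y" (degrees; the focal length in pixels is half the picture's height over the tangent of half this angle, whatever the lens; pixels are square), "cx", "cy" (the principal point, pixels), "camera_from_world" (4x4, takes a point from world to camera coordinates). Camera axes: x right, y up, looking along -z (the intrinsics and any distortion apply to the point x, -y, -z); pixel columns grow to the right and rows downward; lengths in mm; the calibration is good to about 2 mm. A picture is of the moment at which its call begins.
- r.job_done(): hands the job in, once; it reports no verdict.
The state is a dict: "time": time; "joint_positions": joint angles; "joint_vel": joint speeds; "joint_efforts": joint torques, N m; "eef_pos": TCP position; "tool_rot": TCP orientation; "contact_force": force on the tool from outside, world axes, zero at the start; "wrist_torque": the same for the moment, N m; "finger_gap": finger opening in mm.
Only numpy, scipy, OpenCV 4.12 (cv2) and the standard library are available. Lean on these libraries where they do the work, as an engineer would, in place of code of your own. Each camera call takes 0.05 s, during which the arm holds its last target. There are 200 camera calls.

## Working session

There is one attempt and no reset: what is moved stays moved. The work goes in short steps, Python scripts to look and compute and a tool call to move; the robot and the scene stay as the last step left them, time stands still between calls to the robot, and variables do not carry over. Pictures are saved under pics/ and viewed, about 8 in all and at most 12, crops included, and the job is handed in when it is done.

Besides the shell and the picture viewer there is one more tool, called after "Call:" in YAML: its name, and indented under it one key for each argument. jog_arm: Moves the arm, as the interface text tells. Its arguments: {"type":"object","properties":{"series":{"type":"array"}},"required":["series"]}

```bash
ls; mkdir -p pics; cat > h.py <<'E'
import numpy as np, cv2
from station import r
def cap(n):
    c=r.capture(n); c['f']=200/np.tan(np.radians(c['fov_y'])/2); c['M']=np.array(c['camera_from_world']); return c
def cloud(c):
    v,u=np.mgrid[0:400,0:640]; z=c['range_z']; f=c['f']
    P=np.stack([(u-c['cx'])/f*z,-(v-c['cy'])/f*z,-z,np.ones_like(z)],-1)
    W=(P@np.linalg.inv(c['M']).T)[...,:3]; W[z==0]=np.nan; return W
def proj(c,p):
    q=c['M']@np.append(p,1); return c['cx']+c['f']*q[0]/-q[2], c['cy']+c['f']*q[1]/q[2]
E
python3 - <<'E'
from h import *
print(r.observe())
for n in('side','top'):
    c=cap(n); cv2.imwrite(f'pics/{n}0.png',c['img']); print(n,{k:v for k,v in c.items() if k not in('img','range_z')}, (c['range_z']==0).mean())
    W=cloud(c); np.save(n+'0.npy',W)
    for row in range(100,400,75): print([tuple(np.round(W[row,u]).tolist()) for u in range(40,640,140)])
E
```

```text
pics
{'time': 0.0, 'joint_positions': array([ 1.21943942e+00,  1.24510677e-01,  1.65166675e+00,  2.33761371e-05,
        1.36750043e+00, -8.25955860e-02]), 'joint_vel': array([ 1.72537182e-03, -1.63026059e-04, -6.86467520e-04, -5.37075156e-07,
        3.45001145e-04,  7.00100052e-04]), 'joint_efforts': array([ 1.43588943e-03, -4.23603022e+01, -3.65458310e+01, -7.63408843e-05,
        6.85424369e-03,  7.49566766e-06]), 'eef_pos': array([172.40874992, 626.08791492, 230.05369802]), 'tool_rot': array([-2.35625216e-04,  1.33978860e-01,  9.90983642e-01, -1.01569051e-03]), 'contact_force': array([-0.5783716 , -0.13660254, -0.41213771]), 'wrist_torque': array([0.00391324, 0.03121283, 0.0070636 ]), 'finger_gap': 85.59260475314262}
side {'fov_y': 56.64312922015152, 'cx': 323.92183077694114, 'cy': 200.18605751920504, 'camera_from_world': array([[ 8.10396903e-01, -5.85800724e-01,  9.71445801e-03,
        -3.43473741e+02],
       [ 3.18931606e-01,  4.54997702e-01,  8.31420304e-01,
        -2.89841505e+02],
       [-4.91466673e-01, -6.70682192e-01,  5.55559094e-01,
        -6.39774830e+02],
      
[... 1516 characters left out ...]
352e-01,  1.38980126e-04,  1.59292935e-01,
        -5.07430268e+02],
       [-1.59262217e-01,  2.05183594e-02,  9.87023071e-01,
        -1.14177571e+03],
       [ 0.00000000e+00,  0.00000000e+00,  0.00000000e+00,
         1.00000000e+00]])} 0.00401171875
[(692.0, 840.0, 343.0), (816.0, 615.0, 61.0), (820.0, 168.0, 58.0), (848.0, -312.0, -0.0), (851.0, -799.0, -1.0)]
[(514.0, 838.0, 316.0), (584.0, 624.0, 0.0), (580.0, 168.0, 22.0), (584.0, -293.0, 6.0), (585.0, -764.0, 3.0)]
[(338.0, 840.0, 285.0), (342.0, 611.0, -3.0), (341.0, 168.0, 4.0), (340.0, -279.0, 5.0), (338.0, -734.0, 3.0)]
[(161.0, 838.0, 260.0), (115.0, 596.0, 2.0), (112.0, 168.0, 0.0), (110.0, -265.0, 3.0), (107.0, -703.0, 6.0)]
```

View pics/top0.png

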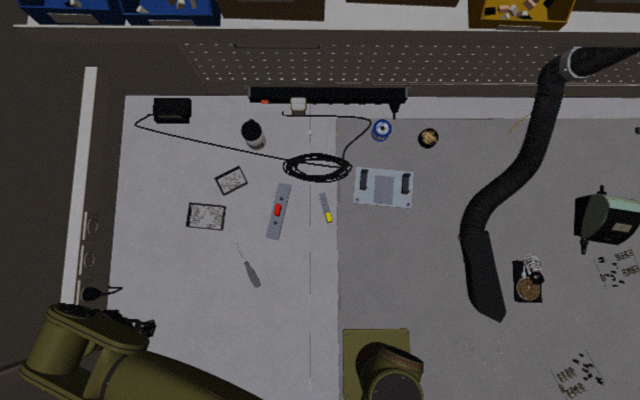

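View pics/side0.png

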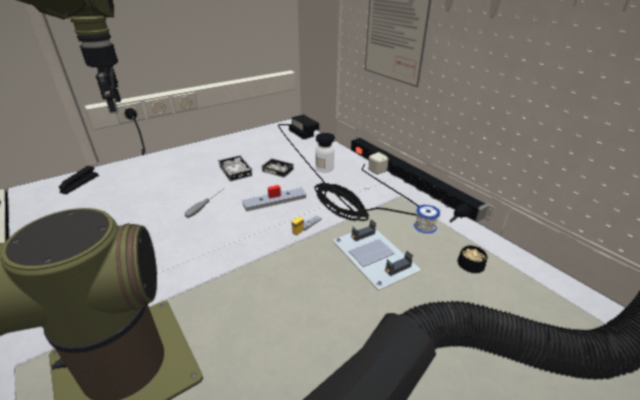

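Top view: bar at (279,211) with red grip (278,210), gauge at (326,208) with yellow grip (329,217) and blade pointing up, fixture at (384,187) with posts at (363,180) and (406,184). Side view agrees: red (274,190), yellow (297,226), posts (363,231) and (399,262).

```bash
cat >> h.py <<'E'
def ray(c,u,v,z):
    d=np.array([(u-c['cx'])/c['f'],-(v-c['cy'])/c['f'],-1]); R=c['M'][:3,:3]; o=-R.T@c['M'][:3,3]; d=R.T@d
    return o+d*(z-o[2])/d[2]
def masks(c):
    h=cv2.cvtColor(c['img'],cv2.COLOR_BGR2HSV); H,S,V=cv2.split(h)
    return dict(red=((H<8)|(H>172))&(S>130)&(V>60), yel=(H>18)&(H<35)&(S>130)&(V>60))
def blobs(m,a=5):
    n,l,s,ce=cv2.connectedComponentsWithStats(m.astype(np.uint8)); return [(s[i,4],ce[i].round(2).tolist(),s[i,:4].tolist()) for i in range(1,n) if s[i,4]>=a]
E
python3 - <<'E'
from h import *
for n in('top','side'):
    c=cap(n)
    for k,m in masks(c).items(): print(n,k,blobs(m,15))
    if n=='top':
        for (x,y,w,h) in((255,170,90,80),(345,155,80,60)):
            cr=cv2.resize(c['img'][y:y+h,x:x+w],None,fx=8,fy=8,interpolation=cv2.INTER_CUBIC); cv2.imwrite(f'pics/crop{x}.png',cr)
        a=c
a=cv2.imread('pics/crop255.png');b=cv2.imread('pics/crop345.png')
a=cv2.resize(a,None,fx=.55,fy=.55); b=cv2.resize(b,None,fx=.6,fy=.6)
H=max(a.shape[0],b.shape[0]); o=np.zeros((H,a.shape[1]+b.shape[1],3),np.uint8); o[:a.shape[0],:a.shape[1]]=a; o[:b.shape[0],a.shape[1]:]=b; cv2.imwrite('pics/c1.png',o); print(o.shape)
E
```

```text
top red [(np.int32(21), [264.67, 101.14], [261, 100, 8, 4]), (np.int32(63), [277.11, 209.46], [274, 204, 7, 12])]
top yel [(np.int32(902), [518.82, 10.96], [480, 0, 88, 23]), (np.int32(25), [572.16, 5.24], [569, 0, 7, 13]), (np.int32(48), [328.19, 216.79], [325, 212, 7, 10]), (np.int32(15), [152.6, 395.4], [151, 392, 4, 8])]
side red [(np.int32(50), [358.62, 149.66], [355, 146, 8, 9]), (np.int32(115), [273.9, 191.02], [268, 185, 12, 13])]
side yel [(np.int32(134), [297.41, 225.14], [293, 217, 10, 17])]
(352, 780, 3)
```

View pics/c1.png

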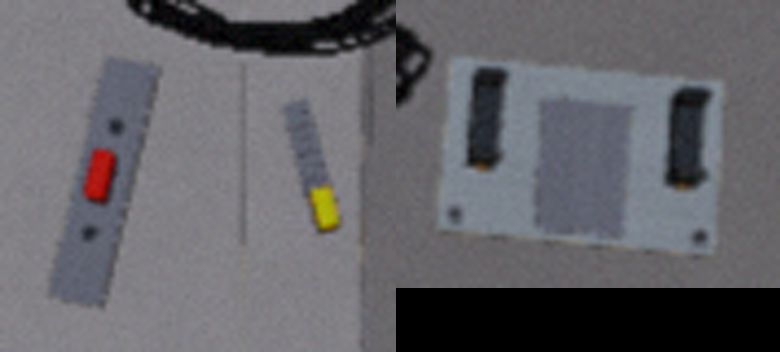

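Crop: bar corners (107,58),(160,66),(103,307),(49,297); gauge tip (295,101), yellow grip centre about (323,207); fixture base corners (452,57),(724,80),(716,255),(440,230); pad corners (540,98),(634,103),(626,237),(535,230).

```bash
python3 - <<'E'
from h import *
c=cap('top')
L=lambda X,Y:((X+.5)/4.4-.5+255,(Y+.5)/4.4-.5+170)
Rr=lambda X,Y:((X-396+.5)/4.8-.5+345,(Y+.5)/4.8-.5+155)
def rect(f,pts,z):
    p=np.array([ray(c,*f(*q),z)[:2] for q in pts]); print(p.round(1).tolist(),'ctr',p.mean(0).round(1))
    e=[np.hypot(*(p[(i+1)%4]-p[i])).round(1) for i in range(4)]
    a=p[1]-p[0]+p[2]-p[3]; b=p[2]-p[1]+p[3]-p[0]
    print(' sides',e,'ang a',np.degrees(np.arctan2(a[1],a[0])).round(2),'b',np.degrees(np.arctan2(b[1],b[0])).round(2)); return p.mean(0)
print('bar');rect(L,[(107,58),(160,66),(103,307),(49,297)],16)
print('base');rect(Rr,[(452,57),(724,80),(716,255),(440,230)],8)
print('pad');rect(Rr,[(540,98),(634,103),(626,237),(535,230)],18)
t=ray(c,*L(295,101),3); 
s=cap('side')
def tri(a,b):
    o=[];d=[]
    for cc,q in((c,a),(s,b)):
        p0=ray(cc,*q,0);p1=ray(cc,*q,100);o.append(p0);d.append((p1-p0)/np.linalg.norm(p1-p0))
    A=np.stack([d[0],-d[1]],1);x=np.linalg.lstsq(A,o[1]-o[0],rcond=None)[0]
    P,Q=o[0]+d[0]*x[0],o[1]+d[1]*x[1]; return (P+Q)/2,np.linalg.norm(P-Q)
print('red',tri((277.11,209.46),(273.9,191.02)), ray(c,277.11,209.46,45))
print('yel',tri((328.19,216.79),(297.41,225.14)), ray(c,328.19,216.79,36))
print('tip',t)
g=ray(c,328.19,216.79,36);print('gauge yaw',np.degrees(np.arctan2(*(t-g)[1::-1])))
# posts by dark mask
V=c['img'].max(2); m=np.zeros((400,640),bool); m[165:200,352:420]=V[165:200,352:420]<75
for b in blobs(m,10): print('post',b, ray(c,*b[1],38))
m=np.zeros((400,640),bool); 
W=cloud(c)
for n,(v0,v1,u0,u1) in dict(pad=(178,198,378,392),base=(195,202,360,372),bar=(195,235,270,288),bench=(215,240,300,318)).items(): 
  z=W[v0:v1,u0:u1,2]; print(n,np.nanmedian(z).round(2))
S=cloud(s); print('side pad z',np.nanmedian(S[246:254,368:378,2]), 'yel/bench near', np.nanmedian(S[215:222,270:285,2]))
E
```

```text
bar
[[555.4, 300.1], [549.5, 261.3], [374.1, 300.0], [381.3, 338.7]] ctr [465.1 300. ]
 sides [np.float64(39.3), np.float64(179.6), np.float64(39.3), np.float64(178.3)] ang a -99.62 b 167.52
base
[[611.8, 48.7], [596.0, -137.5], [475.3, -127.2], [492.3, 58.7]] ctr [543.8 -39.3]
 sides [np.float64(186.9), np.float64(121.1), np.float64(186.7), np.float64(119.9)] ang a -95.05 b 175.13
pad
[[581.0, -9.4], [577.6, -73.1], [486.1, -64.7], [490.9, -3.8]] ctr [533.9 -37.7]
 sides [np.float64(63.8), np.float64(91.9), np.float64(61.0), np.float64(90.3)] ang a -93.73 b 175.61
red (array([466.68056158, 302.36066406,  35.34392297]), np.float64(0.4377853293073046)) [465.26715309 301.4317874   45.        ]
yel (array([444.04934983, 142.30727677,  24.47007067]), np.float64(0.8104629065996451)) [443.19551659 142.48876374  36.        ]
tip [525.76806706 162.31067183   3.        ]
gauge yaw 13.498683021156886
post (np.int32(123), [363.15, 178.94], [360, 169, 8, 21]) [563.80581412  30.67480575  38.        ]
post (np.int32(137), [404.91, 183.22], [401, 173, 9, 21]) [ 550.04822993 -102.30793625   38.        ]
pad 18.61
base 8.59
bar 15.2
bench -0.24
side pad z 17.51409202955199 yel/bench near -0.6551222010191395
```

```bash
cat >> h.py <<'E'
def state():
    s=r.observe(); w,x,y,z=s['tool_rot']
    from scipy.spatial.transform import Rotation as R_
    R=R_.from_quat([x,y,z,w]).as_matrix(); return s,np.array(s['eef_pos']),R,np.degrees(np.arctan2(R[1,1],R[0,1]))
def go(x,y,z,yaw):
    s,p,R,th=state(); d=R.T@(np.array([x,y,z])-p); tw=-((yaw-th+180)%360-180)
    print('t %.2f'%s['time'],'pos',p.round(1),'yaw %.2f'%th,'tilt',R[:,2].round(4),'gap %.1f'%s['finger_gap'],'F',np.round(s['contact_force'],1))
    print(' shift',d.round(1),'twist %.1f'%tw)
E
python3 -c "
from h import *
go(465.5,301,230,77.5)"
```

```text
t 0.30 pos [172.6 626.5 230.9] yaw 74.60 tilt [-3.e-04 -7.e-04 -1.e+00] gap 85.6 F [0.3 0.2 0.5]
 shift [-368.8 -236.     1. ] twist -2.9
```

Call:
jog_arm:
  series:
    - [-37,-23.6,0,0,85]
    - [-37,-23.6,0,0,85]
    - [-37,-23.6,0,0,85]
    - [-37,-23.6,0,0,85]
    - [-37,-23.6,0,0,85]

```text
time: 0.92
eef_pos: [320.4, 462.6, 231.4]
tool_rot: [0.0, 0.134, 0.991, 0.0]
contact_force: [0.3, -0.0, 0.5]
finger_gap: 85.1
```

Call:
jog_arm:
  series:
    - [-37,-23.6,0,0,85]
    - [-37,-23.6,20,0,85]
    - [-37,-23.6,40,0,85]
    - [-37,-23.6,40,0,85]
    - [-36,-23.6,0,-2.9,60]

```text
time: 1.55
eef_pos: [463.9, 298.6, 126.8]
tool_rot: [-0.003, 0.108, 0.994, -0.002]
contact_force: [0.6, 0.4, 0.8]
finger_gap: 69.4
```

```bash
python3 -c "
from h import *
go(465.5,301,22,77.5)
c=cap('top');cv2.imwrite('pics/a.png',cv2.resize(c['img'][160:260,230:340],None,fx=4,fy=4,interpolation=2))
s=cap('side');cv2.imwrite('pics/b.png',s['img'][100:260,200:360])
a=cv2.imread('pics/a.png');b=cv2.resize(cv2.imread('pics/b.png'),(360,360));o=np.zeros((400,800,3),np.uint8);o[:,:440]=a;o[:360,440:]=b;cv2.imwrite('pics/c2.png',o)"
```

```text
t 1.55 pos [463.9 298.6 126.8] yaw 77.57 tilt [-0.007  -0.0035 -1.    ] gap 69.4 F [0.6 0.4 0.8]
 shift [ -1.7   3.2 104.8] twist 0.1
```

View pics/c2.png

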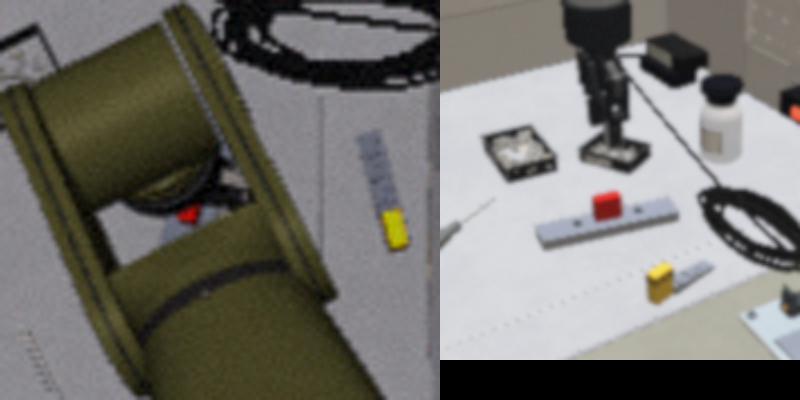

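The gripper stands above the red grip (side view red at ~(607,205) in the collage); the arm hides the bar from above. Descending.

Call:
jog_arm:
  series:
    - [-1,1.5,40,0,50]
    - [0,0,35,0,50]
    - [0,0,20,0,45]
    - [0,0,9.5,0,40]
    - [0,0,0,0,8]

```text
time: 2.28
eef_pos: [467.1, 302.7, 27.0]
tool_rot: [0.0, 0.109, 0.994, 0.0]
contact_force: [0.0, -0.1, 0.5]
finger_gap: 23.0
```

Call:
jog_arm:
  series:
    - [0,0,0,0,8]
    - [0,0,0,0,8]
    - [0,0,0,0,8]
    - [0,0,0,0,8]
    - [0,0,0,0,8]

```text
time: 2.9
eef_pos: [467.8, 303.1, 27.9]
tool_rot: [0.001, 0.109, 0.994, 0.001]
contact_force: [-1.2, 3.3, 3.4]
finger_gap: 14.6
```

```bash
python3 -c "
from h import *
go(465.5,301,22,77.5)"
```

```text
t 2.90 pos [467.8 303.1  27.9] yaw 77.49 tilt [ 0.0017  0.0015 -1.    ] gap 14.6 F [-1.2  3.3  3.4]
 shift [ 1.8 -2.6  5.9] twist -0.0
```

Grasp is a bit high; reopen, lower 6 mm and regrip.

Call:
jog_arm:
  series:
    - [0,0,0,0,40]
    - [0,0,0,0,40]
    - [0,0,6,0,40]
    - [0,0,0,0,8]
    - [0,0,0,0,8]

```text
time: 3.52
eef_pos: [466.7, 302.4, 20.3]
tool_rot: [-0.0, 0.109, 0.994, -0.0]
contact_force: [0.4, 2.2, -2.6]
finger_gap: 14.9
```

Call:
jog_arm:
  series:
    - [0,0,0,0,8]
    - [0,0,0,0,8]
    - [0,0,0,0,8]
    - [0,0,-8,0,8]
    - [0,0,-20,0,8]

```text
time: 4.15
eef_pos: [465.2, 301.3, 47.6]
tool_rot: [-0.002, 0.109, 0.994, -0.002]
contact_force: [-0.7, -0.3, -8.0]
finger_gap: 14.8
```

Call:
jog_arm:
  series:
    - [0,0,-30,0,8]
    - [0,0,-30,0,8]
    - [0,0,-30,0,8]
    - [0,0,0,0,8]
    - [0,0,0,0,8]

```text
time: 4.78
eef_pos: [466.3, 301.9, 138.0]
tool_rot: [-0.001, 0.109, 0.994, -0.0]
contact_force: [0.2, -1.4, -8.0]
finger_gap: 14.9
```

```bash
python3 -c "
from h import *
go(559.5,-39.3,140,-5.2)
s=cap('side');cv2.imwrite('pics/c3.png',cv2.resize(s['img'][100:260,200:420],None,fx=3,fy=3))"
```

```text
t 4.78 pos [466.3 301.9 138. ] yaw 77.50 tilt [-1.4e-03 -8.0e-04 -1.0e+00] gap 14.9 F [ 0.2 -1.4 -8. ]
 shift [-164.9 -312.9   -1.9] twist 82.7
```

View pics/c3.png

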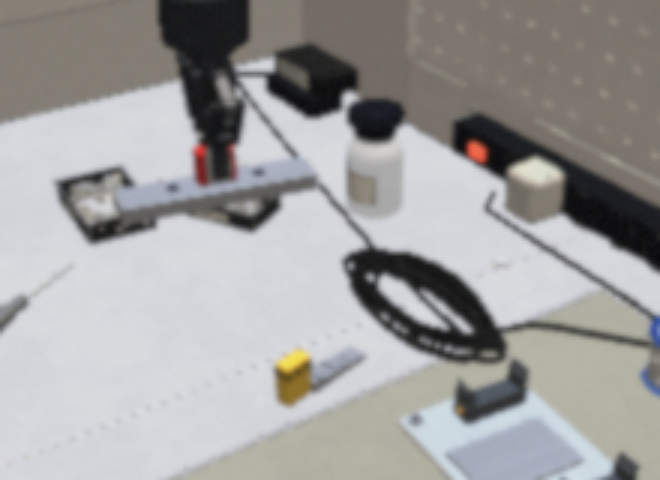

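Bar is held level at (215,185) in the crop, red grip visible on both sides of the fingers. Carry it to the fixture.

Call:
jog_arm:
  series:
    - [-9,-17,0,0,8]
    - [-18,-34,0,0,8]
    - [-20,-38,0,0,8]
    - [-20,-38,0,0,8]
    - [-20,-38,0,0,8]

```text
time: 5.45
eef_pos: [515.6, 120.1, 137.4]
tool_rot: [-0.001, 0.109, 0.994, -0.001]
contact_force: [0.5, 0.5, -6.7]
finger_gap: 14.8
```

Call:
jog_arm:
  series:
    - [-20,-38,0,0,8]
    - [-20,-38,0,0,8]
    - [-20,-38,0,0,8]
    - [-13,-24,0,0,8]
    - [-5,-10,0,2.7,8]

```text
time: 6.08
eef_pos: [559.7, -41.1, 137.5]
tool_rot: [-0.001, 0.135, 0.991, -0.0]
contact_force: [-0.6, 0.7, -8.4]
finger_gap: 14.8
```

Call:
jog_arm:
  series:
    - [0,0,0,5,8]
    - [0,0,0,8,8]
    - [0,0,0,8,8]
    - [0,0,0,8,8]
    - [0,0,0,8,8]

```text
time: 6.7
eef_pos: [559.4, -38.6, 137.7]
tool_rot: [-0.001, 0.442, 0.897, -0.0]
contact_force: [-0.0, 0.6, -8.3]
finger_gap: 15.2
```

Call:
jog_arm:
  series:
    - [0,0,0,8,8]
    - [0,0,0,8,8]
    - [0,0,0,8,8]
    - [0,0,0,8,8]
    - [0,0,0,8,8]

```text
time: 7.32
eef_pos: [559.4, -38.6, 137.7]
tool_rot: [-0.001, 0.722, 0.691, -0.001]
contact_force: [-0.3, 0.8, -7.3]
finger_gap: 15.0
```

Call:
jog_arm:
  series:
    - [0,0,5,3,8]
    - [0,0,20,0,8]
    - [0,0,20,0,8]
    - [0,0,0,0,8]
    - [0,0,0,0,8]

```text
time: 7.95
eef_pos: [560.3, -38.9, 93.5]
tool_rot: [-0.0, 0.738, 0.674, -0.0]
contact_force: [0.7, -0.7, -7.4]
finger_gap: 15.0
```

```bash
python3 -c "
from h import *
go(559.5,-39.3,90,-5.2)
s=cap('side');c=cap('top');a=cv2.resize(s['img'][170:310,300:470],None,fx=3,fy=3);b=cv2.resize(c['img'][140:230,335:435],None,fx=3.7,fy=3.7)
o=np.zeros((430,800,3),np.uint8);a=a[:, :430];o[:420,:430]=a;o[:333,430:]=b;cv2.imwrite('pics/c4.png',o)"
```

```text
t 7.95 pos [560.3 -38.9  93.5] yaw -5.19 tilt [-4.e-04  1.e-04 -1.e+00] gap 15.0 F [ 0.7 -0.7 -7.4]
 shift [-0.5 -0.8  3.5] twist 0.0
```

View pics/c4.png

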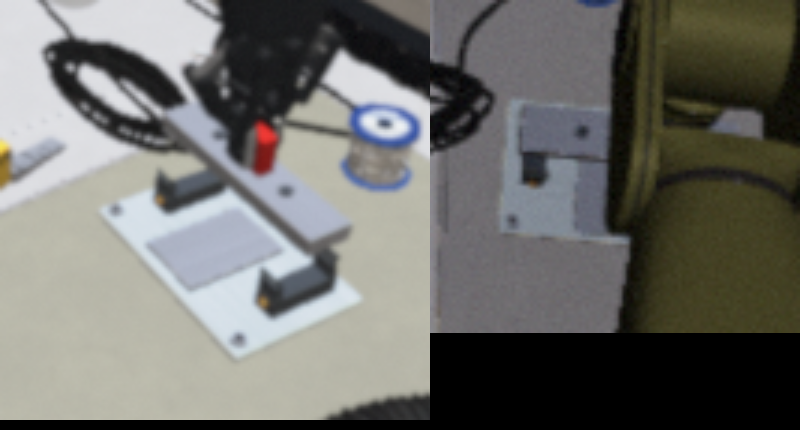

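Bar hovers above the posts. I'll compare bar corners and cheek tops by rays in the side view with a larger crop.

```bash
python3 -c "
from h import *
s=cap('side');a=cv2.resize(s['img'][198:288,345:427],None,fx=6.6,fy=6.6,interpolation=2)
cv2.imwrite('pics/c5.png',a);print(a.shape)"
```

```text
(594, 541, 3)
```

View pics/c5.png

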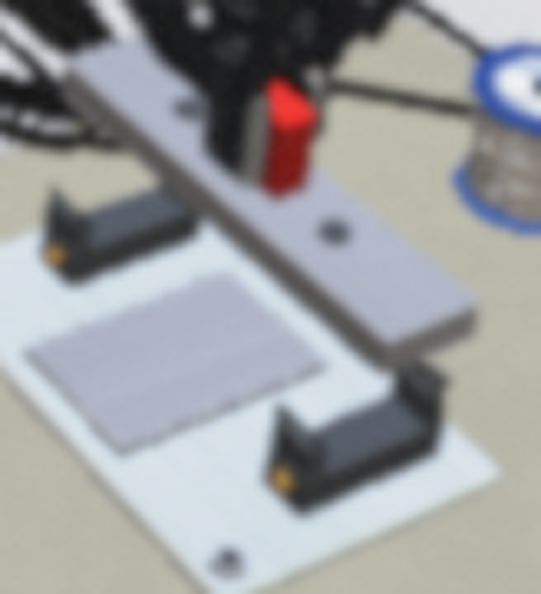

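```bash
python3 - <<'E'
from h import *
s=cap('side')
q=lambda X,Y,z: ray(s,(X+.5)/6.6-.5+345,(Y+.5)/6.6-.5+198,z)[:2]
an=lambda v: np.degrees(np.arctan2(v[1],v[0])).round(2)
P=[q(X,Y,18.5) for X,Y in((20,352),(228,272),(325,365),(120,455))]
ax=P[1]-P[0]+P[2]-P[3]; ay=P[1]-P[2]+P[0]-P[3]; c=np.mean(P,0)
print('pad ctr',c.round(1),'len',[np.linalg.norm(P[i]-P[i-1]).round(1) for i in range(4)],an(ax),an(ay)-90,'origin',(c+25*ax/np.linalg.norm(ax)).round(1))
B=[q(X,Y,89) for X,Y in((70,65),(135,42),(476,305),(392,345))]
print('bar ctr',np.mean(B,0).round(1),'len',[np.linalg.norm(B[i]-B[i-1]).round(1) for i in range(4)],an(B[0]-B[3])-90,an(B[1]-B[2])-90)
for n,(a,b) in dict(left=((55,190),(180,180)),).items(): pass
print('cheek tips right', q(282,405,43).round(1), q(408,368,43).round(1),'left front',q(53,190,43).round(1))
# expected front cheek tips
e=np.radians(-5.2);R=np.array([[np.cos(e),-np.sin(e)],[np.sin(e),np.cos(e)]])
for l in((-26,-68),(26,-68),(-26,68),(26,68)): print(l,(R@l+[559.5,-39.3]).round(1))
E
```

```text
pad ctr [533.1 -36.3] len [np.float64(60.2), np.float64(91.4), np.float64(58.0), np.float64(89.2)] -5.57 -5.909999999999997 origin [558.  -38.7]
bar ctr [559.9 -39.8] len [np.float64(177.2), np.float64(29.4), np.float64(176.3), np.float64(36.2)] -5.180000000000007 -2.989999999999995
cheek tips right [526.9 -93.5] [ 574.5 -104.9] left front [538.8  40. ]
(-26, -68) [ 527.4 -104.7]
(26, -68) [ 579.2 -109.4]
(-26, 68) [539.8  30.8]
(26, 68) [591.6  26.1]
```

Both views agree: origin about (558.7, −39), yaw ≈ −5.4°, bar centred under the tool within 1 mm. Shift −1 mm in x and lower.

Call:
jog_arm:
  series:
    - [0,-1.2,15,0.3,8]
    - [0,0,10,0,8]
    - [0,0,5,0,8]
    - [0,0,4,0,8]
    - [0,0,3,0,8]

```text
time: 8.78
eef_pos: [559.3, -38.8, 56.7]
tool_rot: [0.0, 0.74, 0.672, 0.0]
contact_force: [-0.4, 0.5, -6.8]
finger_gap: 15.1
```

Call:
jog_arm:
  series:
    - [0,0,3,0,8]
    - [0,0,2,0,8]
    - [0,0,0,0,8]

```text
time: 9.15
eef_pos: [559.1, -38.8, 51.7]
tool_rot: [-0.0, 0.74, 0.672, -0.0]
contact_force: [0.4, -0.2, -8.5]
finger_gap: 15.2
```

Underside at about 31 mm, already between the cheeks without contact.

Call:
jog_arm:
  series:
    - [0,0,2,0,8]
    - [0,0,1.5,0,8]
    - [0,0,0,0,8]

```text
time: 9.52
eef_pos: [559.0, -38.8, 48.1]
tool_rot: [-0.0, 0.74, 0.672, -0.0]
contact_force: [0.9, 0.1, -7.8]
finger_gap: 15.1
```

Call:
jog_arm:
  series:
    - [0,0,1,0,8]
    - [0,0,1,0,8]
    - [0,0,0,0,8]

```text
time: 9.9
eef_pos: [559.1, -38.8, 46.2]
tool_rot: [-0.0, 0.74, 0.672, -0.0]
contact_force: [0.9, 0.1, -8.2]
finger_gap: 15.1
```

Call:
jog_arm:
  series:
    - [0,0,0.8,0,8]
    - [0,0,0,0,8]

```text
time: 10.15
eef_pos: [559.1, -38.8, 45.4]
tool_rot: [-0.0, 0.74, 0.672, -0.0]
contact_force: [-0.9, -1.0, -8.1]
finger_gap: 14.9
```

Call:
jog_arm:
  series:
    - [0,0,0.8,0,8]
    - [0,0,0,0,8]

```text
time: 10.4
eef_pos: [559.3, -38.8, 45.3]
tool_rot: [-0.0, 0.74, 0.672, -0.0]
contact_force: [-2.6, 0.4, -2.7]
finger_gap: 14.9
```

Seated (load dropped from 8 to 2.7 N). Release and rise.

Call:
jog_arm:
  series:
    - [0,0,0.4,0,40]
    - [0,0,0,0,40]
    - [0,0,0,0,40]
    - [0,0,0,0,40]
    - [0,0,-20,0,40]

```text
time: 11.02
eef_pos: [557.7, -38.6, 63.3]
tool_rot: [-0.002, 0.74, 0.672, -0.001]
contact_force: [0.8, -1.1, -0.3]
finger_gap: 40.1
```

Call:
jog_arm:
  series:
    - [0,0,-40,0,45]
    - [0,0,-40,0,45]
    - [0,0,-40,0,45]
    - [0,0,0,0,45]
    - [0,0,0,0,45]

```text
time: 11.65
eef_pos: [559.0, -38.8, 184.8]
tool_rot: [0.0, 0.74, 0.672, 0.0]
contact_force: [-0.5, -0.1, -0.8]
finger_gap: 45.5
```

```bash
python3 - <<'E'
from h import *
go(443.5,142.4,186,103.5)
s=cap('side');c=cap('top')
for n,k in(('t',c),('s',s)):
    for m,v in masks(k).items(): print(n,m,blobs(v,15))
a=cv2.resize(s['img'][198:288,345:427],None,fx=5,fy=5,interpolation=2)
b=cv2.resize(s['img'][190:260,270:345],None,fx=5,fy=5,interpolation=2)
o=np.zeros((450,790,3),np.uint8);o[:,:410]=a;o[:350,410:785]=b;cv2.imwrite('pics/c6.png',o)
E
```

```text
t 11.65 pos [559.  -38.8 184.8] yaw -5.50 tilt [ 6.e-04 -1.e-04 -1.e+00] gap 45.5 F [-0.5 -0.1 -0.8]
 shift [ 169.3 -132.4   -1.3] twist -109.0
t red [(np.int32(23), [264.7, 101.13], [261, 100, 8, 4]), (np.int32(40), [385.1, 177.95], [381, 176, 9, 5])]
t yel [(np.int32(922), [518.89, 11.07], [480, 0, 89, 23]), (np.int32(28), [572.0, 5.68], [569, 0, 7, 13]), (np.int32(48), [328.17, 216.71], [325, 212, 7, 10])]
s red [(np.int32(50), [358.62, 149.66], [355, 146, 8, 9]), (np.int32(166), [381.86, 234.46], [376, 226, 13, 18])]
s yel [(np.int32(133), [297.5, 225.14], [293, 217, 10, 17])]
```

View pics/c6.png

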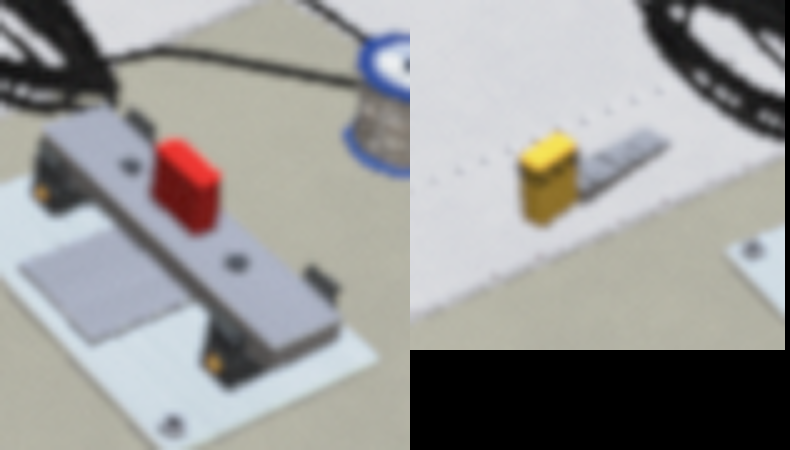

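Bar is seated level between the cheeks of both posts ((45,130) and (330,330) in the crop), gauge untouched at (548,175). Now go to the gauge.

Call:
jog_arm:
  series:
    - [28,-22,0,0,45]
    - [28,-22,0,0,45]
    - [28,-22,0,0,45]
    - [28,-22,0,0,45]
    - [28,-22,0,0,45]

```text
time: 12.38
eef_pos: [461.5, 111.8, 182.7]
tool_rot: [-0.001, 0.74, 0.672, -0.001]
contact_force: [-0.5, 0.9, 0.0]
finger_gap: 45.2
```

Call:
jog_arm:
  series:
    - [29.3,-22.4,0,0,45]
    - [0,0,0,-9.5,45]
    - [0,0,0,-10,45]
    - [0,0,0,-10,45]
    - [0,0,0,-10,45]

```text
time: 13.0
eef_pos: [442.6, 142.3, 182.7]
tool_rot: [-0.001, 0.467, 0.884, -0.001]
contact_force: [0.3, -0.1, 0.1]
finger_gap: 45.1
```

Call:
jog_arm:
  series:
    - [0,0,0,-10,45]
    - [0,0,0,-10,45]
    - [0,0,0,-10,45]
    - [0,0,0,-10,45]
    - [0,0,0,-10,45]

```text
time: 13.62
eef_pos: [442.7, 142.2, 182.6]
tool_rot: [-0.002, 0.05, 0.999, -0.0]
contact_force: [0.4, -0.8, -0.1]
finger_gap: 45.2
```

Call:
jog_arm:
  series:
    - [0,0,20,-10,45]
    - [0,0,40,-9.5,45]
    - [0,0,40,0,45]
    - [0,0,0,0,45]
    - [0,0,0,0,45]

```text
time: 14.25
eef_pos: [444.0, 142.5, 85.0]
tool_rot: [0.0, -0.117, 0.993, 0.0]
contact_force: [0.3, -0.3, 0.2]
finger_gap: 44.8
```

```bash
python3 - <<'E'
from h import *
go(443.8,142.4,12,103.5)
E
```

```text
t 14.25 pos [444.  142.5  85. ] yaw 103.49 tilt [ 3.e-04  1.e-04 -1.e+00] gap 44.8 F [ 0.3 -0.3  0.2]
 shift [ 0.2 -0.  73. ] twist -0.0
```

Call:
jog_arm:
  series:
    - [0,0,30,0,45]
    - [0,0,25,0,40]
    - [0,0,12,0,35]
    - [0,0,6,0,35]
    - [0,0,0,0,35]

```text
time: 14.88
eef_pos: [444.2, 142.5, 12.0]
tool_rot: [0.001, -0.118, 0.993, 0.0]
contact_force: [0.2, 0.0, 0.6]
finger_gap: 35.0
```

Call:
jog_arm:
  series:
    - [0,0,0,0,25]
    - [0,0,0,0,20]
    - [0,0,0,0,8]
    - [0,0,0,0,8]
    - [0,0,0,0,8]

```text
time: 15.5
eef_pos: [444.3, 142.5, 12.1]
tool_rot: [0.001, -0.118, 0.993, 0.0]
contact_force: [-0.4, -0.2, 6.4]
finger_gap: 14.8
```

Call:
jog_arm:
  series:
    - [0,0,0,0,8]
    - [0,0,0,0,8]
    - [0,0,-3,0,8]
    - [0,0,-10,0,8]
    - [0,0,-20,0,8]

```text
time: 16.12
eef_pos: [442.4, 142.1, 43.8]
tool_rot: [-0.001, -0.118, 0.993, -0.0]
contact_force: [0.3, 0.3, -0.3]
finger_gap: 15.2
```

Call:
jog_arm:
  series:
    - [0,0,-30,0,8]
    - [0,0,-30,0,8]
    - [0,0,-15,0,8]
    - [0,0,0,0,8]
    - [0,0,0,0,8]

```text
time: 16.75
eef_pos: [442.7, 142.2, 118.0]
tool_rot: [-0.001, -0.118, 0.993, -0.0]
contact_force: [-0.2, 0.5, -1.2]
finger_gap: 15.2
```

```bash
python3 - <<'E'
from h import *
e=np.radians(-5.4); R=np.array([[np.cos(e),-np.sin(e)],[np.sin(e),np.cos(e)]])
x,y=R@[-120,0]+[558.7,-39]
go(x,y,60,84.6)
s=cap('side')
for m,v in masks(s).items(): print(m,blobs(v,15))
b=cv2.resize(s['img'][150:250,250:360],None,fx=5,fy=5,interpolation=2);cv2.imwrite('pics/c7.png',b)
E
```

```text
t 16.75 pos [442.7 142.2 118. ] yaw 103.50 tilt [-2.3e-03 -5.0e-04 -1.0e+00] gap 15.2 F [-0.2  0.5 -1.2]
 shift [  42.9 -164.4   58. ] twist 18.9
red [(np.int32(50), [358.62, 149.66], [355, 146, 8, 9]), (np.int32(166), [381.86, 234.46], [376, 226, 13, 18])]
yel [(np.int32(86), [293.19, 189.83], [290, 181, 8, 19])]
```

View pics/c7.png

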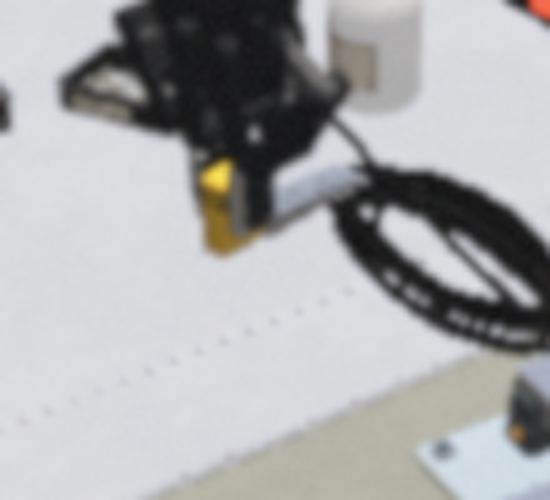

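Gauge is held by the yellow grip, blade level, tip at (368,180) in the crop. Carry it to the front of the pad.

Call:
jog_arm:
  series:
    - [5,-18,0,0,8]
    - [9,-35,0,0,8]
    - [10,-38,0,0,8]
    - [10,-38,0,0,8]
    - [7.9,-30.4,0,0,8]

```text
time: 17.42
eef_pos: [439.1, -23.6, 117.9]
tool_rot: [-0.001, -0.117, 0.993, 0.0]
contact_force: [-0.0, 0.1, -1.0]
finger_gap: 15.1
```

Call:
jog_arm:
  series:
    - [1,-5,0,9,8]
    - [0,0,0,9.9,8]
    - [0,0,30,0,8]
    - [0,0,28,0,8]
    - [0,0,0,0,8]

```text
time: 18.05
eef_pos: [437.2, -26.9, 57.8]
tool_rot: [-0.004, 0.047, 0.999, 0.001]
contact_force: [-0.9, 0.8, -0.6]
finger_gap: 14.9
```

```bash
python3 - <<'E'
from h import *
e=np.radians(-5.4); R=np.array([[np.cos(e),-np.sin(e)],[np.sin(e),np.cos(e)]])
x,y=R@[-120,0]+[558.7,-39]
go(x,y,60,84.6)
s=cap('side');c=cap('top')
b=cv2.resize(s['img'][200:290,310:430],None,fx=6,fy=6,interpolation=2);cv2.imwrite('pics/c8.png',b)
W=cloud(c); 
for m,v in masks(c).items(): print(m,blobs(v,15))
E
```

```text
t 18.05 pos [437.2 -26.9  57.8] yaw 84.59 tilt [-0.0079  0.0015 -1.    ] gap 14.9 F [-0.9  0.8 -0.6]
 shift [-2.1 -0.6 -2.2] twist -0.0
red [(np.int32(23), [264.65, 101.17], [261, 100, 8, 4]), (np.int32(62), [387.37, 178.29], [381, 176, 13, 6])]
yel [(np.int32(915), [518.66, 10.97], [480, 0, 88, 23]), (np.int32(29), [571.79, 6.17], [568, 0, 8, 15]), (np.int32(19), [427.0, 329.42], [423, 324, 8, 11])]
```

View pics/c8.png

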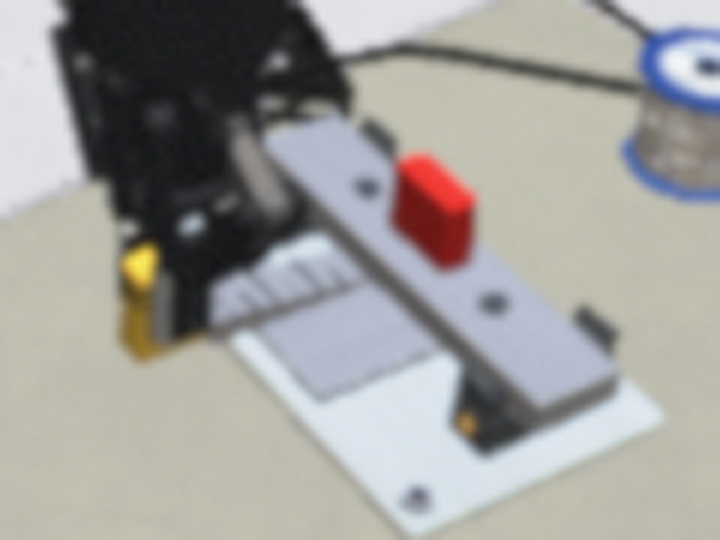

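Gauge above pad, blade tip near (360,285), bar still seated. Lower towards the pad.

Call:
jog_arm:
  series:
    - [-8,0,8,0,8]
    - [0,0,8,0,8]
    - [0,0,4,0,8]
    - [0,0,0,0,8]
    - [0,0,0,0,8]

```text
time: 18.77
eef_pos: [448.3, -28.2, 41.5]
tool_rot: [0.0, 0.047, 0.999, -0.0]
contact_force: [-0.2, 0.2, -0.8]
finger_gap: 15.2
```

```bash
python3 - <<'E'
from h import *
s=cap('side')
e=np.radians(-5.4); R=np.array([[np.cos(e),-np.sin(e)],[np.sin(e),np.cos(e)]])
q=ray(s,(362.5)/6-.5+310,(286.5)/6-.5+200,46)[:2]; print('tip corner local at old pose',R.T@(q-[558.7,-39]))
st,p,RR,th=state(); print('TCP local',R.T@(p[:2]-[558.7,-39]),p[2],th,RR[:,2])
F=[r.observe() for _ in range(1)]; print(F[0]['contact_force'],F[0]['wrist_torque'])
for _ in range(5): s=cap('top'); o=r.observe(); print(o['contact_force'].round(2),o['eef_pos'].round(2))
E
```

```text
tip corner local at old pose [-38.78272536  -9.58577902]
TCP local [-110.86614132    0.31296311] 41.546840091684395 84.60050899188805 [ 3.98706212e-04 -9.28828581e-05 -9.99999916e-01]
[-0.45227923  0.23589482  0.02617174] [-0.00452177 -0.02321118 -0.0560548 ]
[-0.08 -0.71 -0.46] [448.41 -28.25  41.6 ]
[-0.81  0.21  0.45] [448.41 -28.27  41.6 ]
[ 0.01  0.6  -0.86] [448.39 -28.25  41.59]
[-0.98 -0.31  0.04] [448.39 -28.25  41.55]
[ 0.9   0.44 -0.55] [448.35 -28.25  41.51]
```

Call:
jog_arm:
  series:
    - [0,0,4,0,8]
    - [0,0,4,0,8]
    - [0,0,1,0,8]
    - [0,0,0,0,8]

```text
time: 19.58
eef_pos: [448.1, -28.2, 32.1]
tool_rot: [-0.0, 0.047, 0.999, 0.0]
contact_force: [-0.6, 0.2, -0.2]
finger_gap: 15.4
```

Call:
jog_arm:
  series:
    - [0,0,1,0,8]
    - [0,0,0,0,8]

```text
time: 19.82
eef_pos: [448.3, -28.3, 31.4]
tool_rot: [0.0, 0.047, 0.999, -0.0]
contact_force: [0.5, -0.2, -0.7]
finger_gap: 15.2
```

Call:
jog_arm:
  series:
    - [0,0,1,0,8]
    - [0,0,0,0,8]

```text
time: 20.08
eef_pos: [448.4, -28.2, 30.4]
tool_rot: [0.0, 0.047, 0.999, -0.0]
contact_force: [-0.0, -1.1, 0.0]
finger_gap: 15.1
```

Call:
jog_arm:
  series:
    - [0,0,0.6,0,8]
    - [0,0,0,0,8]

```text
time: 20.32
eef_pos: [448.4, -28.3, 29.9]
tool_rot: [0.0, 0.047, 0.999, -0.0]
contact_force: [-0.5, 0.6, 0.9]
finger_gap: 15.3
```

```bash
cat >> h.py <<'E'
def force(n=6):
    A=[];P=[];T=[]
    for _ in range(n): r.capture('side'); o=r.observe(); A.append(o['contact_force']);P.append(o['eef_pos']);T.append(o['wrist_torque'])
    print('F',np.mean(A,0).round(2),'P',np.mean(P,0).round(2),'T',np.mean(T,0).round(3),'gap',round(o['finger_gap'],1),'t',round(o['time'],2))
E
python3 -c "
from h import *
force()"
```

```text
F [-0.62  0.02  1.27] P [448.37 -28.25  29.87] T [ 0.008 -0.002 -0.017] gap 14.8 t 20.62
```

Call:
jog_arm:
  series:
    - [0,0,0.7,0,8]
    - [0,0,0,0,8]

```text
time: 20.88
eef_pos: [448.4, -28.3, 29.1]
tool_rot: [0.0, 0.047, 0.999, -0.0]
contact_force: [-0.6, 0.2, 2.9]
finger_gap: 15.0
```

```bash
python3 -c "
from h import *
force()"
```

```text
F [-0.64 -0.05  2.23] P [448.35 -28.26  29.13] T [-0.011 -0.042  0.009] gap 15.0 t 21.18
```

On the pad (contact ≈ z 30). Ease the press slightly and slide in.

Call:
jog_arm:
  series:
    - [0,0,-0.5,0,8]
    - [-4,0,0,0,8]
    - [-5,0,0,0,8]
    - [-4,0,0,0,8]
    - [0,0,0,0,8]

```text
time: 21.8
eef_pos: [462.0, -29.6, 29.7]
tool_rot: [0.001, 0.047, 0.999, -0.0]
contact_force: [0.8, -0.4, 2.0]
finger_gap: 15.3
```

```bash
python3 -c "
from h import *
force()"
```

```text
F [ 1.08 -0.02  1.44] P [461.7  -29.54  29.75] T [-0.04  -0.266 -0.022] gap 15.1 t 22.1
```

Call:
jog_arm:
  series:
    - [-4,0,0,0,8]
    - [-4,0,0,0,8]
    - [0,0,0,0,8]

```text
time: 22.48
eef_pos: [469.5, -30.3, 29.5]
tool_rot: [0.0, 0.047, 0.999, -0.0]
contact_force: [0.3, 0.8, 2.0]
finger_gap: 15.0
```

```bash
python3 -c "
from h import *
force()"
```

```text
F [1.03 0.27 1.71] P [469.5  -30.25  29.65] T [-0.009 -0.185  0.017] gap 15.3 t 22.77
```

Call:
jog_arm:
  series:
    - [-3,0,0,0,8]
    - [-3,0,0,0,8]
    - [0,0,0,0,8]

```text
time: 23.15
eef_pos: [475.3, -30.8, 29.5]
tool_rot: [0.0, 0.047, 0.999, 0.0]
contact_force: [-0.1, 0.6, 2.0]
finger_gap: 14.6
```

```bash
python3 -c "
from h import *
force(5)"
```

```text
F [ 0.11 -0.07  1.77] P [475.32 -30.81  29.58] T [-0.008 -0.102  0.023] gap 15.0 t 23.4
```

Call:
jog_arm:
  series:
    - [-1.5,0,0,0,8]
    - [-1.5,0,0,0,8]
    - [0,0,0,0,8]

```text
time: 23.78
eef_pos: [478.1, -31.0, 29.5]
tool_rot: [-0.0, 0.047, 0.999, -0.0]
contact_force: [-1.1, 0.2, 1.3]
finger_gap: 15.2
```

```bash
python3 -c "
from h import *
force(5)"
```

```text
F [-0.81  0.29  1.95] P [478.13 -31.05  29.51] T [ 0.002  0.02  -0.002] gap 15.3 t 24.02
```

Call:
jog_arm:
  series:
    - [-1.5,0,0,0,8]
    - [-1.5,0,0,0,8]
    - [0,0,0,0,8]

```text
time: 24.4
eef_pos: [481.3, -31.4, 29.6]
tool_rot: [0.0, 0.047, 0.999, -0.0]
contact_force: [-1.6, -0.3, 0.5]
finger_gap: 15.5
```

```bash
python3 -c "
from h import *
force(5)"
```

```text
F [-0.64  0.25  1.73] P [481.3  -31.36  29.61] T [ 0.017 -0.032  0.007] gap 15.1 t 24.65
```

Call:
jog_arm:
  series:
    - [-1,0,0,0,8]
    - [-1,0,0,0,8]
    - [0,0,0,0,8]

```text
time: 25.02
eef_pos: [483.1, -31.5, 29.5]
tool_rot: [-0.0, 0.047, 0.999, -0.0]
contact_force: [-0.8, -0.4, 1.9]
finger_gap: 14.9
```

```bash
python3 -c "
from h import *
force(5)"
```

```text
F [-1.61  0.18  1.8 ] P [483.09 -31.53  29.52] T [ 0.01   0.051 -0.027] gap 14.9 t 25.27
```

Call:
jog_arm:
  series:
    - [-1,0,0,0,8]
    - [-1,0,0,0,8]
    - [0,0,0,0,8]

```text
time: 25.65
eef_pos: [485.2, -31.7, 29.6]
tool_rot: [0.0, 0.047, 0.999, -0.0]
contact_force: [-0.2, 0.0, 2.4]
finger_gap: 15.2
```

```bash
python3 -c "
from h import *
force(6)"
```

```text
F [-0.41 -0.17  1.61] P [485.21 -31.73  29.58] T [0.004 0.001 0.017] gap 14.9 t 25.95
```

Call:
jog_arm:
  series:
    - [-1,0,0,0,8]
    - [0,0,0,0,8]

```text
time: 26.2
eef_pos: [486.0, -31.8, 29.5]
tool_rot: [-0.0, 0.047, 0.999, 0.0]
contact_force: [-1.2, -0.5, 1.4]
finger_gap: 15.1
```

```bash
python3 -c "
from h import *
force(6)"
```

```text
F [-0.84 -0.12  1.47] P [486.05 -31.81  29.51] T [0.01  0.055 0.029] gap 15.1 t 26.5
```

Call:
jog_arm:
  series:
    - [-1,0,0,0,8]
    - [-0.5,0,0,0,8]
    - [0,0,0,0,8]

```text
time: 26.88
eef_pos: [487.6, -32.0, 29.5]
tool_rot: [0.0, 0.047, 0.999, -0.0]
contact_force: [-1.3, -0.5, 1.5]
finger_gap: 15.1
```

```bash
python3 -c "
from h import *
force(6)"
```

```text
F [-0.67  0.33  1.85] P [487.62 -31.97  29.54] T [ 0.005  0.026 -0.005] gap 15.0 t 27.18
```

Call:
jog_arm:
  series:
    - [-1,0,0,0,8]
    - [-0.5,0,0,0,8]
    - [0,0,0,0,8]

```text
time: 27.55
eef_pos: [489.1, -32.1, 29.5]
tool_rot: [0.0, 0.047, 0.999, -0.0]
contact_force: [-0.7, 0.6, 1.1]
finger_gap: 15.3
```

```bash
python3 -c "
from h import *
force(6)"
```

```text
F [-0.8   0.17  1.85] P [489.09 -32.11  29.53] T [ 0.013  0.052 -0.006] gap 15.1 t 27.85
```

Call:
jog_arm:
  series:
    - [-1,0,0,0,8]
    - [-0.5,0,0,0,8]
    - [0,0,0,0,8]

```text
time: 28.22
eef_pos: [490.6, -32.2, 29.5]
tool_rot: [0.0, 0.047, 0.999, -0.0]
contact_force: [-1.2, 0.5, 2.2]
finger_gap: 15.2
```

```bash
python3 -c "
from h import *
force(5)"
```

```text
F [-1.06  0.26  1.96] P [490.6  -32.24  29.55] T [-0.004  0.043  0.029] gap 14.9 t 28.48
```

Call:
jog_arm:
  series:
    - [-1,0,0,0,8]
    - [-0.5,0,0,0,8]
    - [0,0,0,0,8]

```text
time: 28.85
eef_pos: [492.1, -32.4, 29.5]
tool_rot: [0.0, 0.047, 0.999, -0.0]
contact_force: [0.3, 0.0, 2.1]
finger_gap: 15.4
```

```bash
python3 -c "
from h import *
force(5)"
```

```text
F [-0.73  0.28  1.72] P [492.09 -32.38  29.55] T [0.003 0.074 0.009] gap 15.5 t 29.1
```

Call:
jog_arm:
  series:
    - [0,0,-0.3,0,8]
    - [-1,0,0,0,8]
    - [0,0,0,0,8]

```text
time: 29.48
eef_pos: [492.8, -32.4, 29.6]
tool_rot: [-0.0, 0.047, 0.999, 0.0]
contact_force: [-1.0, 0.4, 2.3]
finger_gap: 15.1
```

```bash
python3 -c "
from h import *
force(6)"
```

```text
F [-1.55  0.2   0.95] P [492.82 -32.43  29.67] T [ 0.019  0.153 -0.002] gap 15.0 t 29.77
```

Call:
jog_arm:
  series:
    - [-1,0,0,0,8]
    - [0,0,0,0,8]

```text
time: 30.02
eef_pos: [493.7, -32.5, 29.6]
tool_rot: [-0.0, 0.047, 0.999, 0.0]
contact_force: [-2.0, 0.3, 0.3]
finger_gap: 14.9
```

```bash
python3 -c "
from h import *
force(6)
s=cap('side');b=cv2.resize(s['img'][205:285,325:425],None,fx=7,fy=7,interpolation=2);cv2.imwrite('pics/c9.png',b)
for m,v in masks(s).items(): print(m,blobs(v,15))"
```

```text
F [-2.28  0.32  0.43] P [493.75 -32.51  29.62] T [ 0.022  0.317 -0.003] gap 15.1 t 30.32
red [(np.int32(120), [382.97, 234.07], [376, 226, 13, 18])]
yel [(np.int32(75), [354.21, 249.77], [352, 242, 6, 18])]
```

View pics/c9.png

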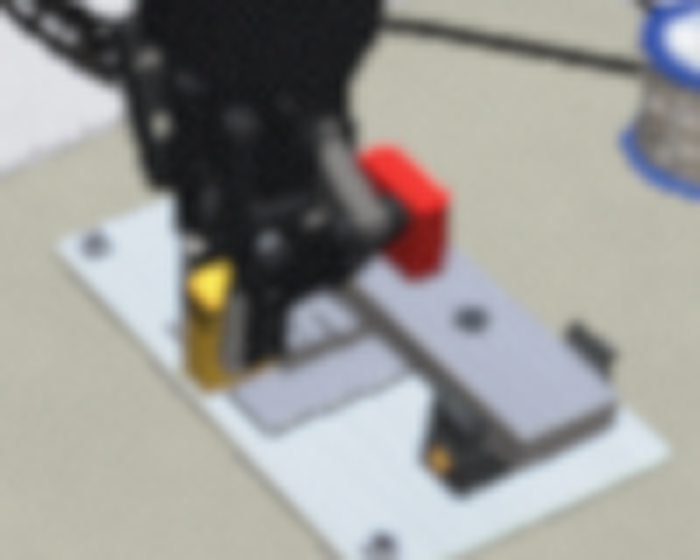

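Contact with the bar shows: Fz fell 1.7→0.4 N and drag rose to 2.3 N within 2 mm; bar still lies in its cheeks (picture: near end at (560,440), red at (410,215)). A last half millimetre, then check it holds.

Call:
jog_arm:
  series:
    - [-0.5,0,0,0,8]
    - [0,0,0,0,8]
    - [0,0,0,0,8]

```text
time: 30.75
eef_pos: [494.2, -32.6, 29.6]
tool_rot: [-0.0, 0.047, 0.999, 0.0]
contact_force: [-3.8, 1.3, -1.2]
finger_gap: 15.2
```

```bash
python3 -c "
from h import *
force(10)
c=cap('side'); print(c['f'])
for m,v in masks(c).items(): print(m,blobs(v,15))
s,p,R,th=state(); print(th,R[:,2])
b=cv2.resize(c['img'][205:285,325:425],None,fx=7,fy=7,interpolation=2)
d=cv2.absdiff(b,cv2.imread('pics/c9.png'));print('bar near end diff',d[300:470,450:620].mean(), 'max',d[300:470,450:620].max())"
```

```text
F [-3.34  0.47 -0.86] P [494.24 -32.57  29.64] T [ 0.074  0.579 -0.008] gap 15.3 t 31.25
371.105630621353
red [(np.int32(115), [383.02, 234.17], [376, 226, 13, 18])]
yel [(np.int32(71), [354.48, 249.56], [352, 242, 7, 18])]
84.6007383389767 [-6.48650260e-04  8.31151785e-05 -9.99999786e-01]
bar near end diff 0.6405882352941177 max 4
```

```bash
python3 -c "
from h import *
r.job_done(); force(2)"
```

```text
the job is handed in; nothing more can be done
the job is handed in; nothing more can be done
```

The clamp bar lies across both forked posts and has been released. The gauge is held by its yellow grip with its blade slid straight in under the middle of the bar. I handed the job in at about 31 s of the 72 s.

**Bar:** its weight came off the gripper as it seated (about 8 N down to 2.7 N). The pictures after release show it level between the cheeks of both posts.

**Gauge depth:** the blade tip is about 40 mm past the bar's near edge. The bar made contact over the last 2.5 mm of the slide:
- The drag on the gauge rose from about 0.7 N to 3.3 N.
- The vertical force on the gauge fell from +1.7 N to −0.9 N.
- From these I estimate about 2.5 N on the bar. By my estimate it would take about 4 N at that edge to tip the bar up.

**Last checks:** the near end of the bar did not move in the picture during the final 0.5 mm. The tool was upright and the gripper still closed on the grip.

**Less certain:**
- **Pad press:** the pad force, about 2.4 N with the pad pressed in roughly 0.8 mm, is worked out from forces and heights rather than measured directly. The blade therefore sits a few millimetres deeper than it would on an unpressed pad.
- **Force noise:** single force readings scatter by about 0.5 N, so I averaged several.
- **Bystanders:** I commanded no move near them and saw none disturbed, but I made no separate final check of each.

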